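# Put the spot plate out over the end of the bench ledge

### The job

Tip the upright end stop of the raised ledge outward with a fingertip so that it drops and hangs down, without using the plate to knock it over. Then push the white porcelain spot plate along the ledge, straight towards that end, until about 4 cm of it sticks out past the end of the ledge, so that the next person can take it by its edge. Only push: do not pick the plate up or let it tip, keep it on the ledge and square to it, leave the jar, cups and other things alone, and finish clear of everything.

Things in the scene. Friction and masses are not known exactly. Their poses are not given: they have to be found in the camera images.
- ledge: Fixed raised dark metal ledge, 130 mm deep (x), 400 mm long (y), flat top 80 mm above the work surface. Origin at the centre of its underside, on the work surface; z up, +y along the ledge to the open end with the end stop, -x its front (to the robot at yaw 0). A 12 mm high, 4 mm thick upstand runs along its back (+x) edge. Moved and turned up to 0.3 rad each time.
- ledge_end (a point): The middle of the top edge of the ledge's open end, 200 mm from the ledge's origin along its +y and 80 mm above the work surface; axes as the ledge's. Overhang is measured from here along +y.
- stop (a joint): Bright metal flap at the open end, 90 mm wide, 3 mm thick, 41 mm from hinge to free edge; hinge along the ledge's x, 7 mm beyond its end, 7 mm below its top. 0 = up, leaning 0.15 rad inward, free edge 34 mm above the ledge's top; grows swinging outward. Nearly frictionless: pushed past upright (0.15) it falls by itself and hangs at 2.95, clear of the plate. Starts at 0 to 0.1.
- stop_top (a point): Middle of the end stop's free edge (up: about 1 mm outside the ledge's end and 34 mm above its top).
- plate: White porcelain spot plate with 12 shallow wells, 100 mm (x) by 140 mm (y) by 7 mm thick, about 0.24 kg, loose and flat on the ledge. Origin at the centre of its underside; z up, +y to the open end (within 0.1 rad of the ledge's +y). At first its leading edge is 50 to 110 mm short of the end; behind it 60 mm or more of ledge is free. It stops when the finger stops.
- plate_edge (a point): Middle of the plate's leading edge, at its underside, 70 mm from the plate's origin along its +y.
- jar: Bystander: small closed glass jar, 40 mm across, 45 mm tall, standing on the ledge near its other end; origin at the centre of its underside.
- cup_a: Bystander: yellow plastic cup, 74 mm across, 100 mm tall, in front of the ledge; origin at the centre of its underside.
- cup_b: Bystander: second such cup, behind the ledge; origin at the centre of its underside.
- bottle: Bystander: white bottle, 64 mm across, 160 mm tall, behind the ledge; origin at the centre of its underside.
- sieve: Bystander: brass sieve ring, 100 mm across, 40 mm tall, behind the ledge; origin at the centre of its underside.
- spoon: Bystander: spoon lying in front of the ledge.
- beaker: Bystander: small glass beaker, 60 mm across, 70 mm tall, in front of the ledge; origin at the centre of its underside.
Things that resemble listed ones, but are neither listed nor needed, are in the scene too. There is more than one size of the plate; the one meant has the size given above.

How it is judged:
On the way, in this order (a step that is already met when the one before it is completed fails the run):
1. the end stop hangs down while the plate is still at least 20 mm short of the ledge's end (value of joint stop above 2.5 rad and y of plate_edge in the frame of ledge_end below -0.02 m), for 0.2 s.
2. the plate sticks out past the ledge's end by 25 to 55 mm (y of plate_edge in the frame of ledge_end between 0.025 and 0.055 m), for 0.2 s.
At the end, for the whole second after the job is handed in: The plate lies flat and at rest on the ledge (6 mm, 0.06 rad), its leading edge 25 to 55 mm past the ledge's end, within 0.2 rad of square and 50 mm of the ledge's middle line; the end stop hangs down (above 2.5 rad) (all of step 2 and z of plate in the frame of ledge_end between -0.006 and 0.006 m and angle between plate's own z axis and vertical below 0.06 rad and angle between the y axis of plate and the y axis of ledge, either way round below 0.2 rad and x of plate in the frame of ledge_end between -0.05 and 0.05 m and value of joint stop above 2.5 rad and linear speed of plate below 0.01 m/s); the robot touches nothing.
It fails at once if the plate is lifted off the ledge by more than 10 mm or falls from it (z of plate in the frame of ledge_end above 0.01 m or z of plate in the frame of ledge_end below -0.02 m).
It fails at once if the plate is tipped by more than 0.2 rad (angle between plate's own z axis and vertical above 0.2 rad).
It fails at once if the plate is pushed against the end stop (contact force between plate and stop above 0.5 N).
It fails at once if a bystander is shifted by more than 30 mm (distance of any of jar, cup_a, cup_b, bottle, sieve, spoon, beaker from where it was at the start of the episode above 0.03 m).
It fails at once if a standing bystander is tipped over (angle between any of jar, cup_a, cup_b, bottle, sieve, beaker's own z axis and vertical above 0.5 rad).
It also fails if it takes over 45 s, if anything falls off the work surface, if the arm or the gripper's body presses on something with over 40 N, if the wrist force passes 120 N, or if a joint passes its speed limit or range.

### The arm

A 7-joint arm with a two-finger parallel gripper is mounted at the origin on the work surface. World frame = base frame: x ahead of the robot, y to its left, z up, the work surface at z = 0. Lengths are in m, angles in rad, forces in N, time in s.
With the tool pointing down it reaches from about 0.35 to 0.9 m from the base axis. Payload 8.1 kg.
Tool frame: the origin (TCP) lies on the centre line of the jaws, within the pads' length; the fingertips stand arm.tips_ahead ahead of it and the grasp point (between the pads) lies 8 mm behind it (arm.tips_ahead is the distance from the TCP to the fingertips, in m); z points along the fingers, y is the direction in which the jaws open and shut (so a half turn about z gives the same grasp; the last joint's range is limited). The gripper opens to 92 mm and grips with 3 to 60 N. Pads are 19 mm wide; open, the fingers measure 130 mm over their backs; the gripper's body (75 mm by 190 mm) begins 47 mm behind the grasp point.
Start: joints at [-1.295, 0.434, 0.025, 1.573, -0.012, 1.134, -0.075], TCP at [0.231, 0.581, 0.238] pointing down, gripper open.
Joint ranges: [-2.62, 2.62], [-0.44, 2.09], [-1.27, 1.32], [0.08, 2.57], [-1.32, 4.46], [0.12, 2], [-2.74, 2.74]. Speed limits (rad/s): [2.22, 2.22, 3.01, 3.01, 3.14, 3.14, 3.14].

### API

Orientations are given as a rotation vector (axis times angle).
In Python, from cell import arm gives the robot as it stands. The module is installed in compiled form; this text tells all that it offers.
- The arm moves only by the tool jog_arm, never from a script. Its argument "moves" is a list of rows, each an object with "twist": the turn, a rotation vector about the tool's x, y, z in units of 10 degrees (1.0 is 10 degrees), a list of three; "xyz": the shift along the tool's x, y, z in units of 60 mm (1.0 is 60 mm), a list of three; "grip": the closure, from -1 (fully open) to 1 (shut). A call has 1 to 5 rows; each row is the pose to reach, as a shift and turn from the pose commanded when the call began, along the tool's axes at that moment; what a row does not reach only later rows make up. A row lasts 1/8 s, in which the tool goes at most 62.5 mm and 10.7 degrees, less where a joint would pass 70% of its speed; a pose out of reach is approached as far as the arm can. A call with a gripper value outside its range is refused whole. The fingers move at their own pace and stop on an object; "force" is the grip in N (left out, the last holds). Time passes only in rows, so rows that repeat a pose let the fingers close. It gives the time, the measured TCP pose, the force and the opening at its end, in the units of the state.
- arm.observe(): the state, without advancing time (a new reading comes with each control period).
- arm.get_image(name): name is "side" or "top" or "wrist"; returns the picture (400x640x3 uint8, blue, green, red); there is no depth.
- arm.camera_params(name): a dict with "mtx" (3x3 intrinsics, pixels), "k1" (the pictures are not rectified: a ray, as slopes to the right and down, at radius r is drawn at 1 + k1 r^2 times it, then the intrinsics apply), "T" (4x4, takes a point from camera to world coordinates); the wrist camera has in their place "T_tool_cam" (4x4, takes a point from camera to tool coordinates, whose origin is the TCP and whose axes are the flange's). Camera axes: x right, y down, z forward; pixel columns grow to the right and rows downward; lengths in m; the calibration is good to about 2 mm. A picture is of the moment at which its call begins: read the wrist's pose just before it. camera_params takes no time and is no camera call.
- arm.sign_off(): hands the job in, once; it reports no verdict.
The state is a dict: "clock": time; "joints": joint angles; "dq": joint speeds; "joint_efforts": joint torques, N m; "position": TCP position; "ee_rot": TCP orientation; "force": force on the tool from outside, world axes, zero at the start; "ft_torque": the same for the moment, N m; "width": opening from 0.0 (shut) to 1.0 (fully open).
Only numpy, scipy, OpenCV 4.12 (cv2) and the standard library are available. Lean on these libraries where they do the work, as an engineer would, in place of code of your own. Each camera call takes 0.05 s, during which the arm holds its last target. There are 200 camera calls.

## Working session

There is one attempt and no reset: what is moved stays moved. The work goes in short steps, Python scripts to look and compute and a tool call to move; the robot and the scene stay as the last step left them, time stands still between calls to the robot, and variables do not carry over. Pictures are saved under pics/ and viewed, about 8 in all and at most 12, crops included, and the job is handed in when it is done.

Besides the shell and the picture viewer there is one more tool, called as name(argument=value, ...) on one line, values as JSON. jog_arm: Moves the arm, as the interface text tells. Its arguments: {"type":"object","properties":{"moves":{"type":"array","items":{"type":"object","properties":{"twist":{"type":"array","items":{"type":"number"}},"xyz":{"type":"array","items":{"type":"number"}},"grip":{"type":"number"}}}},"force":{"type":"number"}},"required":["moves"]}

```bash
mkdir -p pics; cat > h.py <<'E'
import numpy as np, cv2
from cell import arm
from scipy.spatial.transform import Rotation as R
def Tcam(n):
    p=arm.camera_params(n)
    if 'T' in p: return p,np.array(p['T'])
    s=arm.observe(); T=np.eye(4); T[:3,:3]=R.from_rotvec(s['ee_rot']).as_matrix(); T[:3,3]=s['position']
    return p,T@np.array(p['T_tool_cam'])
def ray(p,T,uv):
    K=np.array(p['mtx']); d=np.linalg.solve(K,[uv[0],uv[1],1])[:2]; s=d.copy()
    for _ in range(20): s=d/(1+p['k1']*(s@s))
    return T[:3,3],T[:3,:3]@np.array([s[0],s[1],1])
def onz(p,T,uv,z):
    o,d=ray(p,T,uv); return o+d*(z-o[2])/d[2]
def proj(p,T,X):
    c=T[:3,:3].T@(np.array(X)-T[:3,3]); s=c[:2]/c[2]; s=s*(1+p['k1']*(s@s)); return (np.array(p['mtx'])@[s[0],s[1],1])[:2]
E
python3 - <<'E'
from h import *
s=arm.observe(); print(s, arm.tips_ahead)
for n in ['top','side']:
    im=arm.get_image(n); cv2.imwrite(f'pics/{n}0.png',im); p,T=Tcam(n); print(n,T.round(3).tolist())
E
```

```text
{'clock': 0.0, 'joints': array([-1.29461279,  0.43522644,  0.02498419,  1.57407627, -0.01158036,
        1.13399804, -0.07509355]), 'dq': array([ 0.00118408,  0.00068176,  0.00068058,  0.00025359,  0.00100781,
       -0.00098043,  0.00036388]), 'joint_efforts': array([-1.05462186e-03, -6.67864251e+01,  9.84246768e-01, -3.14471734e+01,
       -6.06815284e-02,  4.24493209e-02,  1.44230276e-04]), 'position': array([0.23100326, 0.58022259, 0.236951  ]), 'ee_rot': array([-5.91516557e-01, -3.08526865e+00,  2.44716808e-03]), 'force': array([0.03426103, 0.73443717, 0.09078267]), 'ft_torque': array([ 0.0340201 ,  0.01258971, -0.00331673]), 'width': 0.9971737462669903} 0.011
top [[-0.015, -0.995, 0.095, 0.458], [-1.0, 0.013, -0.02, 0.062], [0.018, -0.096, -0.995, 1.005], [0.0, 0.0, 0.0, 1.0]]
side [[0.916, -0.211, 0.341, 0.215], [-0.4, -0.43, 0.809, -0.795], [-0.024, -0.878, -0.479, 0.614], [0.0, 0.0, 0.0, 1.0]]
```

View pics/top0.png

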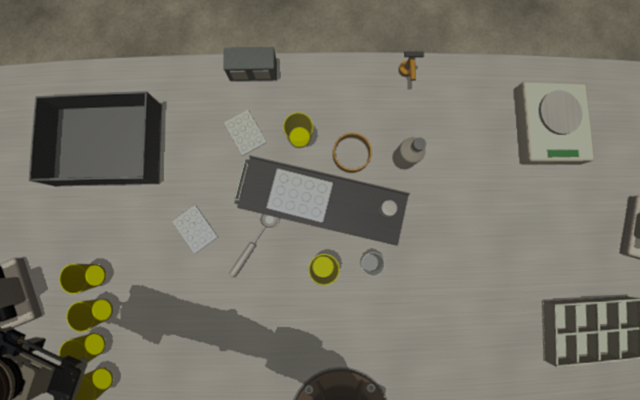

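View pics/side0.png

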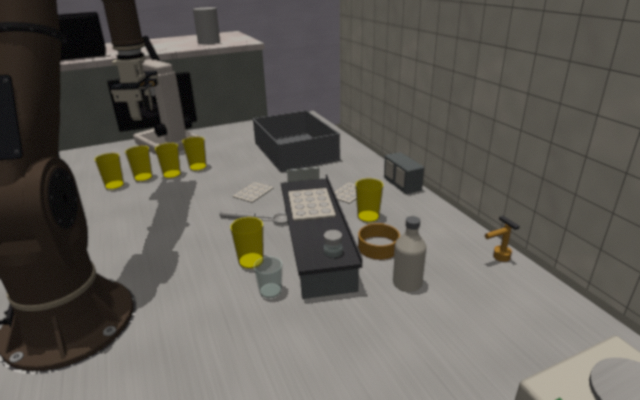

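Top view: the ledge is the dark bar spanning (238..408, 157..245), with the stop at its left end (243,182). There are three plate candidates: (300,195) on the ledge, and (245,132) and (195,229) on the table, both smaller. The one on the ledge fits. The jar is at (389,208).

```bash
cat > m.py <<'E'
from h import *
def plate(im,p,T,z=0.087,roi=(262,345,160,230)):
    g=im.min(axis=2); m=((g>120)).astype(np.uint8); k=np.zeros_like(m); a,b,c,d=roi; k[c:d,a:b]=m[c:d,a:b]
    k=cv2.morphologyEx(k,cv2.MORPH_CLOSE,np.ones((5,5)))
    c=max(cv2.findContours(k,0,cv2.CHAIN_APPROX_NONE)[0],key=cv2.contourArea)
    w=np.array([onz(p,T,q[0],z)[:2] for q in c])
    return cv2.minAreaRect((w*1000).astype(np.float32)),c
E
python3 - <<'E'
from m import *
im=cv2.imread('pics/top0.png'); p,T=Tcam('top')
r,c=plate(im,p,T); print('plate',r, cv2.boxPoints(r).round())
# ledge: dark mask
hsv=im.max(axis=2); m=(hsv<85).astype(np.uint8); k=np.zeros_like(m); k[150:250,225:415]=m[150:250,225:415]
k=cv2.morphologyEx(k,cv2.MORPH_CLOSE,np.ones((3,3)))
lc=max(cv2.findContours(k,0,cv2.CHAIN_APPROX_NONE)[0],key=cv2.contourArea)
w=np.array([onz(p,T,q[0],.08)[:2] for q in lc]); r2=cv2.minAreaRect((w*1000).astype(np.float32)); print('ledge',r2,cv2.boxPoints(r2).round())
crop=im[145:255,225:420]
cv2.drawContours(im,[c],-1,(0,0,255),1)
big=cv2.resize(crop,None,fx=4,fy=4,interpolation=cv2.INTER_CUBIC); cv2.imwrite('pics/crop.png',big)
p,T=Tcam('side'); im=cv2.imread('pics/side0.png')[150:310,200:420]; 
E
```

```text
plate ((565.8392333984375, 93.20577239990234), (139.53872680664062, 98.96379089355469), 74.75204467773438) [[500.  39.]
 [595.  13.]
 [632. 148.]
 [536. 174.]]
ledge ((554.4838256835938, 40.448089599609375), (407.15374755859375, 129.88278198242188), 75.8866958618164) [[ 442. -141.]
 [ 568. -173.]
 [ 667.  222.]
 [ 541.  254.]]
```

View pics/crop.png

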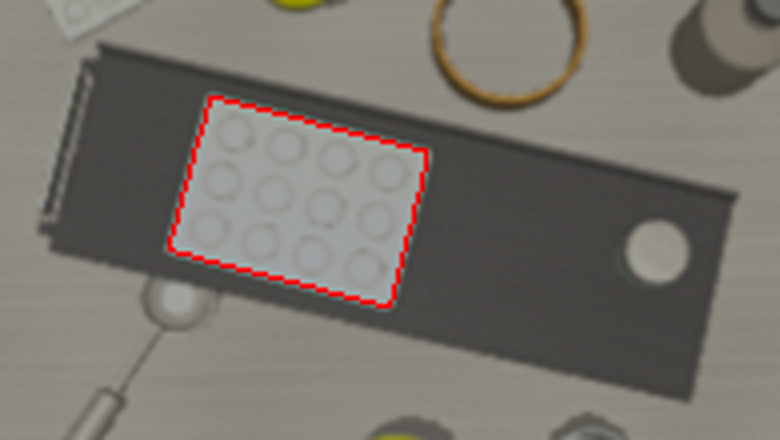

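```bash
cat > go.py <<'E'
# usage: go.py ly lx tipz [w]: units to reach, ledge frame mm
import sys
from h import *
u=np.array([.243,.970,0]);u/=np.linalg.norm(u); v=np.array([u[1],-u[0],0]); E=np.array([602,231,0.])
def target(ly,lx,tz): return (E+ly*u+lx*v+[0,0,tz+11])/1000
if __name__=='__main__':
    ly,lx,tz=map(float,sys.argv[1:4]); s=arm.observe(); Rt=R.from_rotvec(s['ee_rot'])
    G=R.from_matrix(np.array([u,v,[0,0,-1]]).T)
    P=np.array(s['position'])
    print('t',s['clock'],'ledge y,x,tip z',((P*1000-E)@u).round(1),((P*1000-E)@v).round(1),(P[2]*1000-11).round(1),'F',s['force'].round(1),'w',s['width'])
    print('xyz',(Rt.inv().apply(target(ly,lx,tz)-P)/.06).round(3),'twist',(np.degrees((Rt.inv()*G).as_rotvec())/10).round(3))
E
python3 go.py -35 0 210
```

```text
t 0.1 ledge y,x,tip z 248.6 -444.7 226.0 F [-0.7 -0.3  0.1] w 0.9992319044457765
xyz [-7.975 -3.699  0.273] twist [-6.000e-03  6.000e-03  8.236e+00]
```

jog_arm(moves=[{"xyz": [-3.99,-1.85,0.14],"twist": [0,0,4.12],"grip": 1},{"xyz": [-3.99,-1.85,0.14],"twist": [0,0,4.12],"grip": 1},{"xyz": [-3.99,-1.85,0.14],"twist": [0,0,4.12],"grip": 1},{"xyz": [-3.99,-1.85,0.14],"twist": [0,0,4.12],"grip": 1},{"xyz": [-3.99,-1.85,0.14],"twist": [0,0,4.12],"grip": 1}])

```text
clock: 0.72
position: [0.4158, 0.3845, 0.2292]
ee_rot: [1.65, 2.671, -0.002]
force: [-0.9, 0.6, 0.9]
width: 0.505
```

```bash
python3 go.py -35 0 210
```

```text
t 0.725 ledge y,x,tip z 103.7 -217.9 218.2 F [-0.9  0.6  0.9] w 0.5047712463364754
xyz [-4.119  1.249  0.147] twist [0.005 0.012 4.066]
```

jog_arm(moves=[{"xyz": [-4.12,1.25,0.14],"twist": [0,0,4.07],"grip": 1},{"xyz": [-4.12,1.25,0.14],"twist": [0,0,4.07],"grip": 1},{"xyz": [-4.12,1.25,0.14],"twist": [0,0,4.07],"grip": 1},{"xyz": [-4.12,1.25,0.14],"twist": [0,0,4.07],"grip": 1},{"xyz": [-4.12,1.25,0.14],"twist": [0,0,4.07],"grip": 1}])

```text
clock: 1.35
position: [0.5943, 0.1985, 0.2205]
ee_rot: [2.474, 1.932, -0.001]
force: [-1.2, 0.5, 0.2]
width: 0.01
```

jog_arm(moves=[{"xyz": [0,0,0],"grip": 1}])

```text
invalid input at $.moves[0]: expected keys twist, xyz, grip
```

```bash
python3 go.py -35 0 130; python3 -c "
from h import *
import go
p,T=Tcam('wrist'); im=arm.get_image('wrist'); cv2.imwrite('pics/w1.png',im)
for ly in (0,-72): print(proj(p,T,go.target(ly,0,69)).round())
"
```

```text
t 1.35 ledge y,x,tip z -33.4 0.4 209.5 F [-1.2  0.5  0.2] w 0.00973022884668958
xyz [-0.023 -0.009  1.326] twist [0.009 0.014 0.006]
[321. 164.]
[321. 233.]
```

View pics/w1.png

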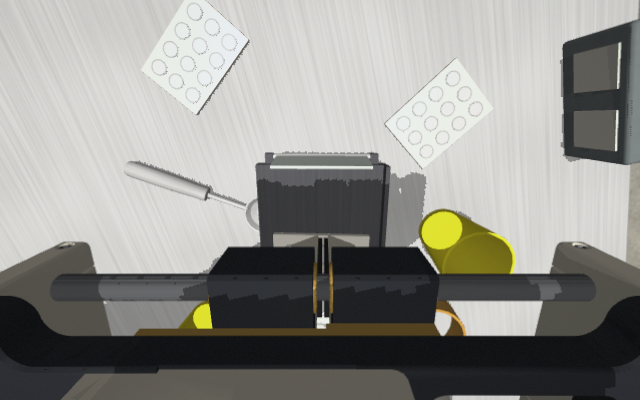

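Wrist view: the ledge end is at row ~164 and the plate's leading edge at ~233. Both match the predictions (164, 233), and the ledge is square and centred at column ~322. Descending in front of the stop.

jog_arm(moves=[{"xyz": [-0.03,0,0.9],"twist": [0,0,0],"grip": 1},{"xyz": [-0.03,0,1.5],"twist": [0,0,0],"grip": 1},{"xyz": [-0.03,0,1.8],"twist": [0,0,0],"grip": 1},{"xyz": [-0.03,0,1.82],"twist": [0,0,0],"grip": 1},{"xyz": [-0.03,0,1.82],"twist": [0,0,0],"grip": 1}])

```text
clock: 2.02
position: [0.5921, 0.2021, 0.1131]
ee_rot: [2.468, 1.944, 0.003]
force: [-0.2, 0.5, -0.5]
width: 0.003
```

```bash
python3 go.py 8 0 100
```

```text
t 2.025 ledge y,x,tip z -30.4 -2.6 102.1 F [-0.2  0.5 -0.5] w 0.003402000907723589
xyz [0.64  0.048 0.035] twist [ 0.008 -0.008  0.051]
```

jog_arm(moves=[{"xyz": [0.15,0.03,0],"twist": [0,0,0],"grip": 1},{"xyz": [0.3,0.03,0],"twist": [0,0,0],"grip": 1},{"xyz": [0.45,0.03,0],"twist": [0,0,0],"grip": 1},{"xyz": [0.58,0.03,0],"twist": [0,0,0],"grip": 1},{"xyz": [0.68,0.03,0],"twist": [0,0,0],"grip": 1}])

```text
clock: 2.65
position: [0.6028, 0.2413, 0.1117]
ee_rot: [-2.468, -1.943, 0.0]
force: [-0.3, -0.1, -1.0]
width: 0.003
```

jog_arm(moves=[{"xyz": [0,0,0],"twist": [0,0,0],"grip": 1},{"xyz": [0,0,0],"twist": [0,0,0],"grip": 1},{"xyz": [0,0,-0.6],"twist": [0,0,0],"grip": 1},{"xyz": [0,0,-1.3],"twist": [0,0,0],"grip": 1},{"xyz": [0,0,-1.8],"twist": [0,0,0],"grip": 1}])

```text
clock: 3.28
position: [0.6033, 0.24, 0.2217]
ee_rot: [2.469, 1.941, 0.002]
force: [0.7, -0.1, -0.5]
width: 0.004
```

```bash
python3 go.py -160 0 200; python3 -c "
from h import *
im=arm.get_image('wrist'); s=arm.get_image('side')
cv2.imwrite('pics/w2.png',np.vstack([im[100:300,160:480],cv2.resize(s[140:240,240:400],(320,200))]))
"
```

```text
t 3.275 ledge y,x,tip z 9.0 -1.0 210.7 F [ 0.7 -0.1 -0.5] w 0.004435676588414581
xyz [-2.817 -0.004  0.176] twist [ 0.007 -0.005  0.04 ]
```

View pics/w2.png

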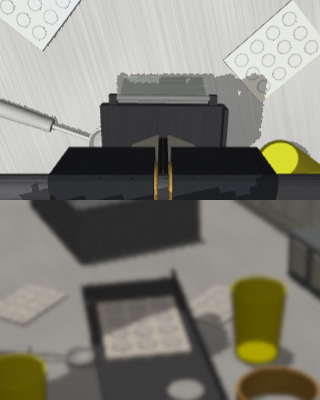

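jog_arm(moves=[{"xyz": [-4.2,0,0.1],"twist": [0,0,0],"grip": 0},{"xyz": [-4.2,0,0.1],"twist": [0,0,0],"grip": 0},{"xyz": [-4.2,0,0.1],"twist": [0,0,0],"grip": 0},{"xyz": [-4.2,0,0.1],"twist": [0,0,0],"grip": 0},{"xyz": [-4.2,0,0.1],"twist": [0,0,0],"grip": 0}])

```text
clock: 4.0
position: [0.5417, -0.0106, 0.2137]
ee_rot: [2.477, 1.931, -0.002]
force: [-0.0, 0.3, -0.0]
width: 0.479
```

```bash
python3 go.py -240 -1 84; python3 -c "
from h import *
import go
p,T=Tcam('wrist'); im=arm.get_image('wrist'); 
s=arm.get_image('side')
for ly in (0,-72,-212): print(proj(p,T,go.target(ly,0,76)).round())
cv2.imwrite('pics/w3.png',np.hstack([im[0:400,160:480],cv2.resize(s[130:330,210:370],(320,400))]))
"
```

```text
t 4.0 ledge y,x,tip z -249.0 0.2 202.7 F [-0.   0.3 -0. ] w 0.4789805903388597
xyz [ 0.153 -0.019  1.977] twist [-0.002  0.01  -0.006]
[ 320. -129.]
[321. -13.]
[321. 163.]
```

View pics/w3.png

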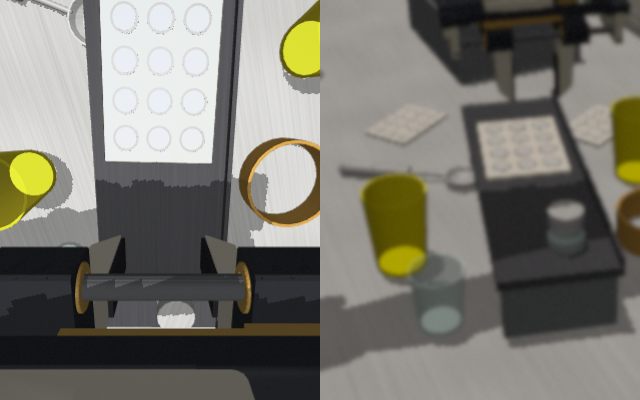

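Wrist view: the plate's back edge is at row 162 (predicted 163) and its centre at column ~318, so all of it agrees. Lowering behind it.

jog_arm(moves=[{"xyz": [0.15,-0.02,0.8],"twist": [0,0,0],"grip": 0},{"xyz": [0.15,-0.02,1.5],"twist": [0,0,0],"grip": 0},{"xyz": [0.15,-0.02,1.85],"twist": [0,0,0],"grip": 0},{"xyz": [0.15,-0.02,1.94],"twist": [0,0,0],"grip": 0},{"xyz": [0.15,-0.02,1.94],"twist": [0,0,0],"grip": 0}])

```text
clock: 4.72
position: [0.5448, 0.0055, 0.0974]
ee_rot: [-2.468, -1.944, -0.0]
force: [-0.2, 0.5, 0.9]
width: 0.498
```

```bash
python3 go.py -200 -1 83.5; python3 -c "
from m import *
from go import *
p,T=Tcam('top'); im=arm.get_image('top'); cv2.imwrite('pics/top2.png',im)
cv2.imwrite('pics/top2c.png',cv2.resize(im[145:255,225:420],None,fx=4,fy=4,interpolation=cv2.INTER_CUBIC))
"
```

```text
t 4.725 ledge y,x,tip z -232.6 -0.7 86.4 F [-0.2  0.5  0.9] w 0.49757178077629566
xyz [ 0.544 -0.     0.049] twist [-0.    -0.001  0.052]
```

View pics/top2c.png

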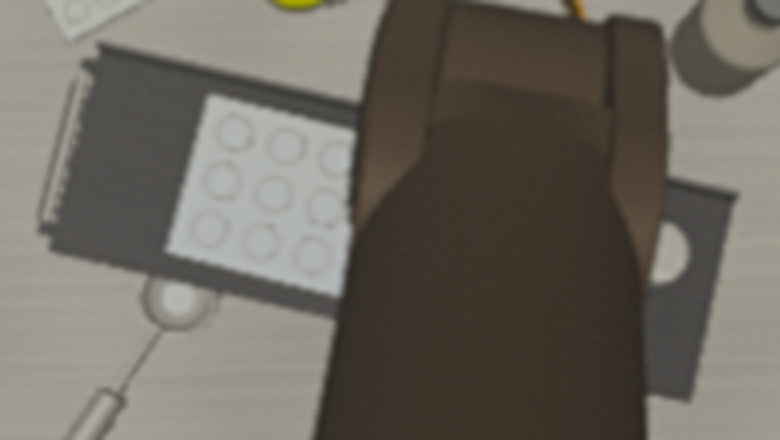

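The stop now shows as a thin strip just outside the end, at crop (60,150), so it is hanging. The plate hasn't moved. Lower the last 3 mm.

jog_arm(moves=[{"xyz": [0,0,0.04],"twist": [0,0,0],"grip": 0},{"xyz": [0,0,0.04],"twist": [0,0,0],"grip": 0},{"xyz": [0,0,0.04],"twist": [0,0,0],"grip": 0}])

```text
clock: 5.15
position: [0.5446, 0.0047, 0.0953]
ee_rot: [2.469, 1.942, 0.001]
force: [-0.6, -0.9, 0.5]
width: 0.502
```

```bash
python3 go.py -200 -1 83.5
```

```text
t 5.15 ledge y,x,tip z -233.4 -0.7 84.3 F [-0.6 -0.9  0.5] w 0.5019463839268262
xyz [ 0.557 -0.001  0.013] twist [ 0.003 -0.002  0.045]
```

jog_arm(moves=[{"xyz": [0.05,0,0.02],"twist": [0,0,0.04],"grip": 0},{"xyz": [0.12,0,0.02],"twist": [0,0,0.04],"grip": 0},{"xyz": [0.2,0,0.02],"twist": [0,0,0.04],"grip": 0},{"xyz": [0.3,0,0.02],"twist": [0,0,0.04],"grip": 0},{"xyz": [0.4,0,0.02],"twist": [0,0,0.04],"grip": 0}])

```text
clock: 5.78
position: [0.5501, 0.0284, 0.0937]
ee_rot: [-2.476, -1.934, 0.0]
force: [-0.2, -0.5, -0.3]
width: 0.502
```

```bash
python3 go.py -150 -1 83.5
```

```text
t 5.775 ledge y,x,tip z -209.1 -1.1 82.7 F [-0.2 -0.5 -0.3] w 0.5015862925182201
xyz [ 0.986  0.002 -0.014] twist [-0.001  0.001  0.006]
```

jog_arm(moves=[{"xyz": [0.12,0,0],"twist": [0,0,0],"grip": 0},{"xyz": [0.24,0,0],"twist": [0,0,0],"grip": 0},{"xyz": [0.36,0,0],"twist": [0,0,0],"grip": 0},{"xyz": [0.48,0,0],"twist": [0,0,0],"grip": 0},{"xyz": [0.6,0,0],"twist": [0,0,0],"grip": 0}])

```text
clock: 6.4
position: [0.5589, 0.0634, 0.0937]
ee_rot: [-2.476, -1.934, 0.0]
force: [-0.6, -0.5, 0.6]
width: 0.499
```

```bash
cat > edge.py <<'E'
from h import *
from go import *
import sys
p,T=Tcam('top'); im=arm.get_image('top'); cv2.imwrite(sys.argv[1],im)
g=im.min(axis=2).astype(float)
# brightness along lines of constant lx; leading edge = dark->bright crossing seen from plate outwards
for lx in (-35,-20,0,20,35):
    ys=np.arange(-200,80,1.); uv=np.array([proj(p,T,target(y,lx,87-11)) for y in ys]).astype(np.float32)
    pr=cv2.remap(im.min(axis=2).astype(np.float32),uv[:,0],uv[:,1],cv2.INTER_LINEAR).ravel()
    print(lx,[(int(y),int(v)) for y,v in zip(ys[::8],pr[::8])][6:] if lx==0 else '', 'transitions',[int(ys[i]) for i in range(len(ys)-1) if (pr[i]-115)*(pr[i+1]-115)<0])
E
python3 go.py -110 -1 83.5; python3 edge.py pics/top3.png
```

```text
t 6.4 ledge y,x,tip z -173.0 -1.1 82.7 F [-0.6 -0.5  0.6] w 0.4994872011167726
xyz [ 1.05   0.002 -0.013] twist [-0.     0.     0.006]
-35  transitions [-76, -21, -2]
-20  transitions [-73, -21, -2, 7, 8]
0 [(-152, 42), (-144, 43), (-136, 43), (-128, 45), (-120, 44), (-112, 43), (-104, 44), (-96, 44), (-88, 43), (-80, 64), (-72, 65), (-64, 170), (-56, 176), (-48, 178), (-40, 180), (-32, 170), (-24, 171), (-16, 76), (-8, 78), (0, 115), (8, 113), (16, 148), (24, 148), (32, 150), (40, 148), (48, 147), (56, 148), (64, 148), (72, 149)] transitions [-69, -21, -1, 7, 8]
20  transitions [-66, -21, 0, 7, 9]
35  transitions [-64, -21, -1]
```

The leading edge is at -21 mm and square, and the ledge end measures -1 mm against my frame. So 61 mm of pushing is left.

jog_arm(moves=[{"xyz": [0.1,0,0],"twist": [0,0,0],"grip": 0},{"xyz": [0.22,0,0],"twist": [0,0,0],"grip": 0},{"xyz": [0.34,0,0],"twist": [0,0,0],"grip": 0},{"xyz": [0.46,0,0],"twist": [0,0,0],"grip": 0},{"xyz": [0.58,0,0],"twist": [0,0,0],"grip": 0}])

```text
clock: 7.08
position: [0.5674, 0.0973, 0.0937]
ee_rot: [-2.476, -1.934, -0.0]
force: [-0.4, -0.9, -0.4]
width: 0.502
```

```bash
python3 go.py -112 -1 83
```

```text
t 7.075 ledge y,x,tip z -138.1 -1.1 82.7 F [-0.4 -0.9 -0.4] w 0.5017581371161671
xyz [ 0.436  0.002 -0.004] twist [ 0.    -0.     0.007]
```

jog_arm(moves=[{"xyz": [0.12,0,0],"twist": [0,0,0],"grip": 0},{"xyz": [0.24,0,0],"twist": [0,0,0],"grip": 0},{"xyz": [0.34,0,0],"twist": [0,0,0],"grip": 0},{"xyz": [0.41,0,0],"twist": [0,0,0],"grip": 0},{"xyz": [0.43,0,0],"twist": [0,0,0],"grip": 0}])

```text
clock: 7.7
position: [0.5735, 0.122, 0.0937]
ee_rot: [-2.475, -1.934, -0.0]
force: [0.3, -2.4, 0.8]
width: 0.499
```

```bash
python3 go.py -112 -1 83; python3 edge.py pics/top4.png
```

```text
t 7.7 ledge y,x,tip z -112.6 -1.1 82.7 F [ 0.3 -2.4  0.8] w 0.4991335615449376
xyz [ 0.011  0.002 -0.005] twist [ 0.    -0.     0.007]
-35  transitions [29]
-20  transitions [35]
0 [(-152, 39), (-144, 33), (-136, 31), (-128, 34), (-120, 34), (-112, 37), (-104, 38), (-96, 40), (-88, 41), (-80, 41), (-72, 43), (-64, 44), (-56, 45), (-48, 46), (-40, 46), (-32, 46), (-24, 47), (-16, 47), (-8, 47), (0, 47), (8, 47), (16, 46), (24, 69), (32, 71), (40, 87), (48, 153), (56, 152), (64, 151), (72, 153)] transitions [41]
20  transitions [46]
35  transitions [49]
```

Back off, lift, and retreat along −ledge-y at height.

jog_arm(moves=[{"xyz": [-0.2,0,0],"twist": [0,0,0],"grip": 0},{"xyz": [-0.45,0,0],"twist": [0,0,0],"grip": 0},{"xyz": [-0.5,0,-0.8],"twist": [0,0,0],"grip": 0},{"xyz": [-0.5,0,-1.8],"twist": [0,0,0],"grip": 0},{"xyz": [-0.5,0,-2.8],"twist": [0,0,0],"grip": 0}])

```text
clock: 8.38
position: [0.5656, 0.0908, 0.2635]
ee_rot: [-2.478, -1.932, 0.001]
force: [1.5, 0.6, -0.5]
width: 0.5
```

jog_arm(moves=[{"xyz": [-4,0,0],"twist": [0,0,0],"grip": 0},{"xyz": [-4,0,0],"twist": [0,0,0],"grip": 0},{"xyz": [-4,0,0],"twist": [0,0,0],"grip": 0},{"xyz": [-4,0,0],"twist": [0,0,0],"grip": 0},{"xyz": [-4,0,0],"twist": [0,0,0],"grip": 0}])

```text
clock: 9.0
position: [0.5056, -0.1463, 0.2623]
ee_rot: [2.484, 1.921, -0.0]
force: [0.3, 0.3, -0.8]
width: 0.502
```

```bash
python3 go.py -112 -1 83; python3 edge.py pics/top5.png; python3 -c "
from m import *
from go import *
p,T=Tcam('top'); im=cv2.imread('pics/top5.png')
s=arm.get_image('side')
cv2.imwrite('pics/fin.png',np.vstack([cv2.resize(im[130:270,190:430],(720,420)),cv2.resize(s[150:210,250:490],(720,180))]))
"
```

```text
t 9.0 ledge y,x,tip z -389.4 -1.8 251.3 F [ 0.3  0.3 -0.8] w 0.5019305325391394
xyz [ 4.626 -0.029  2.8  ] twist [ 0.005  0.006 -0.049]
-35  transitions [-102]
-20  transitions [-103]
0 [(-152, 82), (-144, 83), (-136, 84), (-128, 84), (-120, 85), (-112, 85), (-104, 85), (-96, 194), (-88, 182), (-80, 193), (-72, 188), (-64, 193), (-56, 183), (-48, 194), (-40, 189), (-32, 191), (-24, 182), (-16, 194), (-8, 188), (0, 190), (8, 173), (16, 195), (24, 188), (32, 190), (40, 164), (48, 158), (56, 159), (64, 159), (72, 160)] transitions [-102]
20  transitions [-102]
35  transitions [-102]
```

View pics/fin.png

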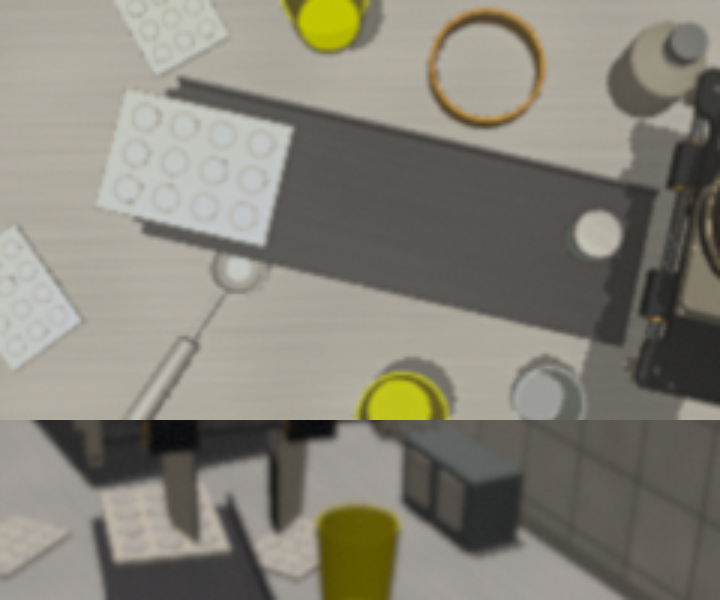

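The plate's back edge is at −102 mm, so the overhang is about 39 mm. It's square, the bystanders look untouched, and the arm is high and clear.

```bash
python3 -c "
from cell import arm
print(arm.observe()['dq'].round(3)); print(arm.sign_off())"
```

```text
[-0.034  0.01  -0.028 -0.008 -0.004  0.    -0.006]
the job is handed in; nothing more can be done
None
```

I tipped the end stop outward with the closed fingertips while the plate was still about 72 mm short of the end. I then pushed the plate along the ledge with the two half-open fingers, backed off, lifted, retreated and handed the job in at about 9 s of the 45 s allowed.

- **Plate:** the last check puts the back edge at −102 mm all along its width. That gives an overhang of about 38–39 mm, square to the ledge to within about 0.02 rad. It looks flat and close to the ledge's middle line.
- **Stop:** after tipping, the top and side views showed it down outside the end. In the final picture the plate hides it, so I could not confirm its angle directly at the end.
- **Everything else:** the jar, cups, bottle, sieve, spoon and beaker look unmoved. The tool was about 17 cm above the ledge and touching nothing, though its joints were still drifting slowly (up to about 0.03 rad/s) at hand-in.
- **Readings that disagreed:** with the arm still over the plate, one edge measurement was not valid because the arm blocked the view. I measured again after retreating. The ledge's end measured about 1 mm off my frame.

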